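# Hang the drying shelf on the slotted upright

## Task

Hang the small bracket shelf on the slotted upright: feel its two claws into the two slots, lower it so they hook behind the plate, then press it down past the spring clip until it is fully home, and let go. Do not force it: never let it bear on the upright with more than 40 N. Leave the other things on the table where they are.

Things in the scene. Friction and masses are not known exactly. Their poses are not given: they have to be found in the camera images.
- bracket: Loose bare-metal bracket shelf, 0.26 to 0.40 kg, standing on the table. Origin: bottom edge of its back face, mid width; z up, +x the way the claws point (out of the back face), y along its width. Shelf: x -110 to 0, y -45 to 45, z 0 to 5 mm, a 12 mm lip at its far edge. Back plate: x -5 to 0, 80 wide, 88 high.
- bracket_grip (a point): Point to grasp, at x -38, y 0, z 75 mm of the bracket, in its grip rib: an upright web on the middle line, 10 mm thick in y, x -60 to -5, top at z 90. Pinch it from above, across y, firmly (about 50 N).
- bracket_claws (a point): Middle between the two claws, at x 0, y 0, z 75 mm of the bracket (underside of their necks). Claws at y -25 and +25, each 4 mm thick in y: a neck (z 75 to 87) out to x 14, then a hook hanging from its end (x 6 to 14, down to z 61). A plate 4 mm thick fits between hook and back face with 2 mm of play.
- bracket_stud (a point): On the axis of the round stud, 8 mm in diameter, that sticks out of the back face to x 16 mm at y 0, z 30 of the bracket; this point lies on the back face.
- upright: Fixed stand: a column, 0.23 m tall, with a slotted steel plate on the side the shelf hangs from. Origin: table height, below the middle of the plate's front face; z up, +x from the front face into the plate towards the column. The shelf hangs on the -x side, its axes parallel to these. Plate: x 0 to 4, 80 wide, z 90 to 221 mm.
- slots (a point): Nominal middle between the two slots at their bottom edges, on the front face: x 0, y 0, z 175 mm of the upright. Slots at y -25 and +25, 8 mm wide, z 175 to 211. Nominal only: the plate is clamped by hand and really sits up to 10 mm to either side (y) and up to 3 mm higher or lower, slots and clip together; this is not measured and must be felt or seen. x is exact.
- clip (a point): Nominal middle of the spring clip: two brass rollers 8 mm in diameter, along x, at y -6 and +6, z 136.5 mm of the upright, behind a window in the plate (y -16 to 16, z 120 to 168) that takes the stud. A push of roughly 8 to 18 N forces the stud down between them and it snaps below; the shelf's weight alone rests on top. Shifted with the plate as the slots are.
- hung (a point): Nominal place of the bracket's origin when fully home (z 100 mm of the upright, plus the plate's unmeasured shift). Go in with the bracket about 19 mm above this, along +x, until its back face meets the plate; claws that miss the slots stop it 14 mm short. Then go down: the stud meets the clip 12 mm above home; home, the necks rest on the slots' bottom edges.
- tube_a: Bystander: paint tube, 110 mm long, lying.
- tube_b: Bystander: paint tube, 110 mm long, lying.
- paint_jar: Bystander: closed paint jar, 60 mm wide, 85 mm high; origin under its centre.
- water_cup: Bystander: white cup, 76 mm wide, 90 mm high; origin under its centre.
- tape_roll: Bystander: roll of tape lying flat, 90 mm wide, 24 mm high.
- brush: Bystander: flat paint brush with a yellow handle, 200 mm long, lying.
- eraser: Bystander: black rubber block, 50 x 30 x 18 mm.
There are look-alikes about, which are no part of the job. What is shaped like the bracket but purple or red is not meant.

How it is judged:
By the outcome, as a careful person would: the job done as asked, in the order asked, and still so for the second after the job is handed in, with the robot touching nothing.
It also fails if it takes over 72 s, if anything falls off the work surface, if the arm or the gripper's body presses on something with over 40 N, if the wrist force passes 120 N, or if a joint passes its speed limit or range.

## Robot

A 6-joint arm with a two-finger parallel gripper is mounted at the origin on the work surface. World frame = base frame: x ahead of the robot, y to its left, z up, the work surface at z = 0. Lengths are in m, angles in rad, forces in N, time in s.
With the tool pointing down it reaches from about 0.35 to 0.975 m from the base axis. Payload 7.1 kg.
Tool frame: the origin (TCP) lies at the very end of the fingers, on their centre line; the grasp point (between the pads) lies 19 mm behind it (ctrl.grip_point_offset is the x of the grasp point in the tool frame, in m); x points along the fingers, z is the direction in which the jaws open and shut, and the axes are right-handed (so a half turn about x gives the same grasp; the last joint's range is limited). The gripper opens to 88 mm and grips with 3 to 60 N. Pads are 20 mm wide; open, the fingers measure 115 mm over their backs; the gripper's body (75 mm by 178 mm) begins 61 mm behind the grasp point.
Start: joints at [-0.019, 0.423, 1.63, -0, 1.089, -0.019], TCP at [0.625, 0, 0.223] pointing down, gripper open.
Joint ranges: [-3, 3], [-0.9, 2.11], [0.09, 2.58], [-1.31, 4.45], [0.11, 2.69], [-2.54, 2.54]. Speed limits (rad/s): [2.39, 2.39, 3.01, 3.14, 3.14, 3.14].

## Interface

Orientations are given as a unit quaternion [w, x, y, z].
In Python, from cell import ctrl gives the robot as it stands.
- The arm moves only by the tool move_arm, never from a script. Its argument "targets" is a list of rows, each a list of 5 numbers: the opening, from -1 (shut) to 1 (fully open), then the shift along the tool's x, y, z in mm, then the turn about the tool's x in degrees. In form: [[grip, dx, dy, dz, spin], ...]. A call has exactly 5 rows; each row is the pose to reach, as a shift and turn from the pose commanded when the call began, along the tool's axes at that moment; what a row does not reach only later rows make up. A row lasts 1/10 s, in which the tool goes at most 50 mm and 8.59 degrees, less where a joint would pass 70% of its speed; a pose out of reach is approached as far as the arm can. A call with a gripper value outside its range is refused whole. The fingers move at their own pace and stop on an object; "grip_force" is the grip in N (left out, the last holds). Time passes only in rows, so rows that repeat a pose let the fingers close, or fill a call up. It gives the time, the measured TCP pose, the force and the opening at its end, in the units of the state.
- ctrl.observe(): the state, without advancing time (a new reading comes with each control period).
- ctrl.camera(name): name is "scene" or "side" or "wrist"; returns the picture (400x640x3 uint8, blue, green, red); there is no depth.
- ctrl.calibration(name): a dict with "fov_y" (degrees; the focal length in pixels is half the picture's height over the tangent of half this angle, whatever the lens; pixels are square), "cx", "cy" (the principal point, pixels), "dist_coeffs" ([k1, k2, p1, p2, k3] as OpenCV has them; the pictures are not rectified), "R" (3x3) and "t" (3): a world point X has camera coordinates R X + t; the wrist camera has in their place "tool_from_camera" (4x4, takes a point from camera to tool coordinates, whose origin is the TCP and whose axes are the tool frame's). Camera axes: x right, y down, z forward; pixel columns grow to the right and rows downward; lengths in m; the calibration is good to about 2 mm. A picture is of the moment at which its call begins: read the wrist's pose just before it. calibration takes no time and is no camera call.
- ctrl.finish_job(): hands the job in, once; it reports no verdict.
The state is a dict: "time_s": time; "qpos": joint angles; "dq": joint speeds; "joint_torque": joint torques, N m; "tool_pos": TCP position; "tool_rot": TCP orientation; "contact_force": force on the tool from outside, world axes, zero at the start; "wrist_torque": the same for the moment, N m; "width": finger opening in m.
Only numpy, scipy, OpenCV 4.12 (cv2) and the standard library are available. Lean on these libraries where they do the work, as an engineer would, in place of code of your own. Each camera call takes 0.05 s, during which the arm holds its last target.

## Working session

There is one attempt and no reset: what is moved stays moved. The work goes in short steps, Python scripts to look and compute and a tool call to move; the robot and the scene stay as the last step left them, time stands still between calls to the robot, and variables do not carry over. Pictures are saved under pics/ and viewed, and the job is handed in when it is done.

Besides the shell and the picture viewer there is one more tool, called after "Request:" in YAML: its name, and indented under it one key for each argument. move_arm: Moves the arm, as the interface text tells. Its arguments: {"type":"object","properties":{"targets":{"type":"array","items":{"type":"array","items":{"type":"number"}}},"grip_force":{"type":"number"}},"required":["targets"]}

```bash
ls; mkdir -p pics; python3 - <<'E'
from cell import ctrl
import cv2
print(ctrl.observe())
for n in("scene","side","wrist"):
    im=ctrl.camera(n); cv2.imwrite(f"pics/{n}0.png",im); print(n,ctrl.calibration(n))
print(ctrl.grip_point_offset)
E
```

```text
pics
{'time_s': 0.0, 'qpos': array([-1.90396173e-02,  4.23813944e-01,  1.63069591e+00, -1.60245190e-05,
        1.08859403e+00, -1.90044093e-02]), 'dq': array([-0.00041553,  0.00078472,  0.0001652 ,  0.00033384,  0.00073709,
        0.00209255]), 'joint_torque': array([ 1.28069914e-03, -5.44622147e+01, -2.73670936e+01,  6.42951974e-02,
        2.27214623e-02, -1.51321510e-04]), 'tool_pos': array([6.24441024e-01, 7.20533577e-06, 2.21916167e-01]), 'tool_rot': array([ 7.06572279e-01,  1.49631182e-05,  7.07640880e-01, -4.67059346e-06]), 'contact_force': array([ 0.56657144,  0.1544306 , -0.20845528]), 'wrist_torque': array([ 0.00817593, -0.05235656,  0.01149741]), 'width': 0.08775787770445732}
scene {'fov_y': 43.94688965218717, 'cx': 328.67536348504564, 'cy': 198.60726701477486, 'dist_coeffs': array([-0.02532538,  0.        ,  0.        ,  0.        ,  0.        ]), 'R': array([[ 0.30284463,  0.95290913,  0.01578982],
       [ 0.67626995, -0.20319286, -0.708076  ],
       [-0.6715237 ,  0.22511519, -0.70595968]]), 't': array([-0.11592057, -0.26624318,  1.72023919])}
side {'fov_y': 50.8625
[... 198 characters left out ...]
294116],
       [-0.01606303, -0.58086231, -0.81384333],
       [ 0.06194451,  0.81180671, -0.58063133]]), 't': array([-0.56657485,  0.08778882,  1.10708798])}
wrist {'fov_y': 58.98471595462019, 'cx': 316.09841645412627, 'cy': 203.38094131710648, 'dist_coeffs': array([0.00947579, 0.        , 0.        , 0.        , 0.        ]), 'tool_from_camera': array([[ 5.96589091e-04, -2.83488217e-01,  9.58975534e-01,
        -1.62847716e-01],
       [ 5.43228100e-04, -9.58975471e-01, -2.83488536e-01,
         7.76774354e-02],
       [ 9.99999674e-01,  6.90068626e-04, -4.18115539e-04,
         5.80501952e-04],
       [ 0.00000000e+00,  0.00000000e+00,  0.00000000e+00,
         1.00000000e+00]])}
-0.0187
```

View pics/scene0.png

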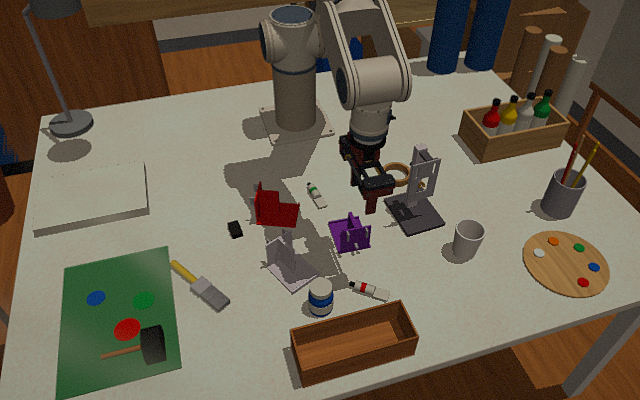

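View pics/side0.png

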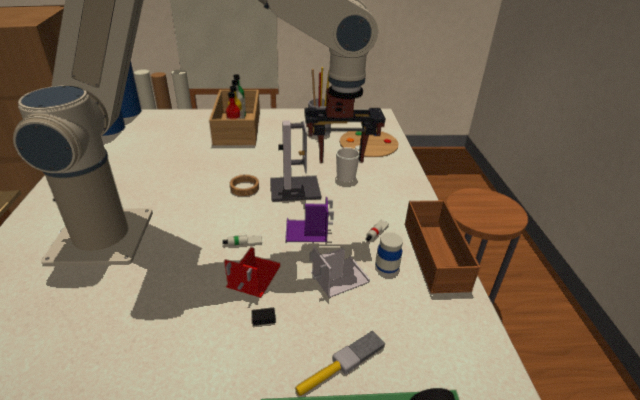

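View pics/wrist0.png

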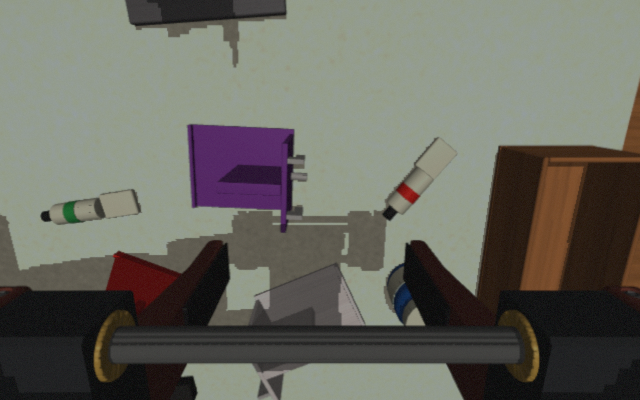

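Candidates for the bracket: gray one at scene (288,265), purple at (348,232), red at (275,205). I choose the gray one, since the other two are look-alikes. Next I check it and the upright in close crops.

```bash
python3 - <<'E'
import cv2
def crop(n,x0,y0,x1,y1,o):
    im=cv2.imread(f"pics/{n}.png")[y0:y1,x0:x1]
    f=min(800/(x1-x0),600/(y1-y0)); cv2.imwrite(f"pics/{o}.png",cv2.resize(im,None,fx=f,fy=f,interpolation=cv2.INTER_CUBIC)); print(o,f)
crop("scene0",240,210,360,300,"c1")
crop("side0",290,230,390,305,"c2")
crop("scene0",370,135,470,245,"c3")
crop("side0",250,110,350,210,"c4")
E
```

```text
c1 6.666666666666667
c2 8.0
c3 5.454545454545454
c4 6.0
```

View pics/c1.png

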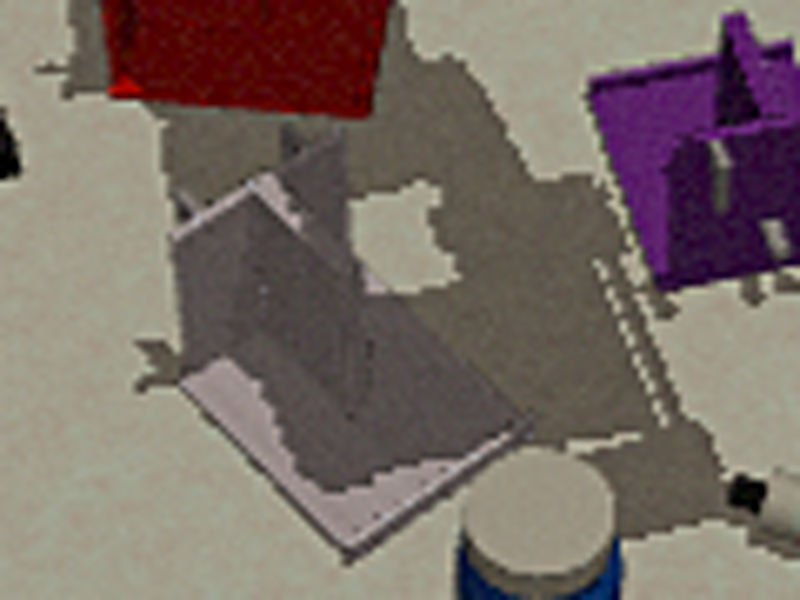

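View pics/c2.png

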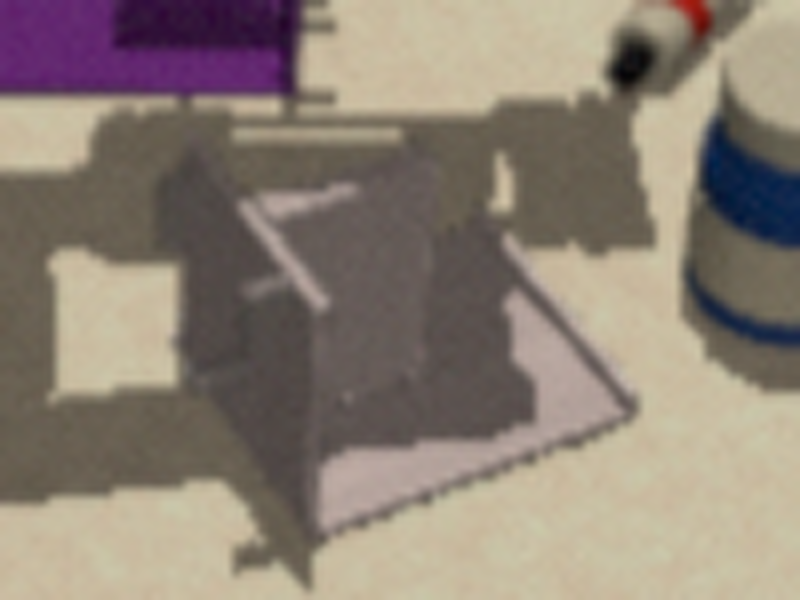

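View pics/c3.png

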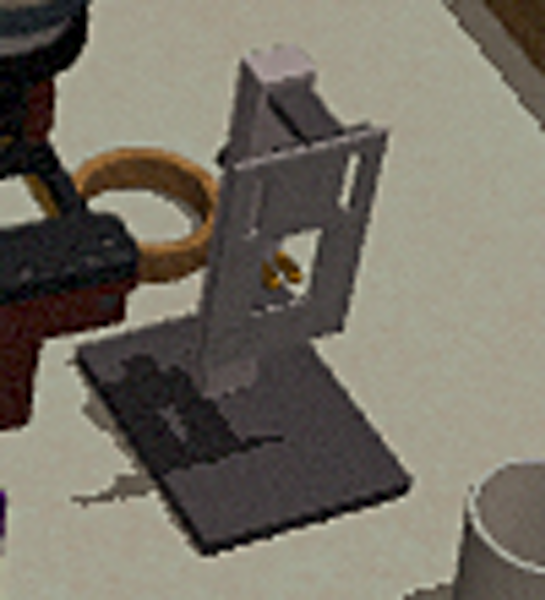

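View pics/c4.png

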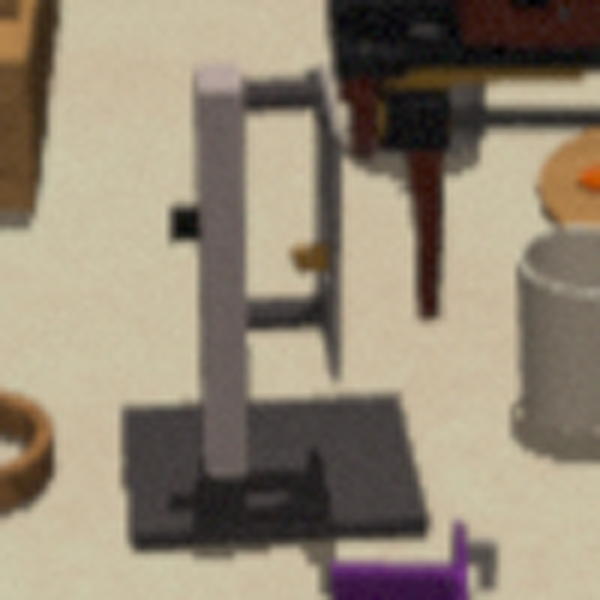

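```bash
cat > h.py <<'E'
import numpy as np, cv2
from scipy.optimize import least_squares
from cell import ctrl
def K(c): 
    f=200/np.tan(np.radians(c['fov_y'])/2); return np.array([[f,0,c['cx']],[0,f,c['cy']],[0,0,1]])
def proj(name,X,RT=None):
    c=ctrl.calibration(name)
    R,t=(c['R'],c['t']) if RT is None else RT
    p,_=cv2.projectPoints(np.asarray(X,float).reshape(-1,3),cv2.Rodrigues(np.array(R))[0],np.array(t,float),K(c),c['dist_coeffs'])
    return p[:,0]
def rot(q):
    from scipy.spatial.transform import Rotation
    return Rotation.from_quat([q[1],q[2],q[3],q[0]]).as_matrix()
def wristRT(pos,q):
    T=np.eye(4);T[:3,:3]=rot(q);T[:3,3]=pos
    M=np.linalg.inv(T@ctrl.calibration('wrist')['tool_from_camera']); return M[:3,:3],M[:3,3]
def place(P,x,y,yaw,dz=0):
    P=np.asarray(P,float)/1000
    c,s=np.cos(yaw),np.sin(yaw)
    return np.c_[x+c*P[:,0]-s*P[:,1],y+s*P[:,0]+c*P[:,1],P[:,2]+dz]
def fit(obs,p0,usedz=False):
    # obs: list (cam, RT, [(pt3,(u,v))...])
    n=4 if usedz else 3
    def r(p): return np.concatenate([(proj(c,place([a for a,_ in L],*p),RT)-[b for _,b in L]).ravel() for c,RT,L in obs])
    s=least_squares(r,p0[:n],loss='soft_l1',x_scale=[.01,.01,.1,.01][:n]); return s.x,r(s.x).reshape(-1,2)
E
cat > f1.py <<'E'
from h import *
def s(x,y): return (240+x/6.6667,210+y/6.6667)
def d(x,y): return (290+x/8,230+y/8)
obs=[('scene',None,[((-110,45,0),s(350,560)),((-110,-45,12),s(527,422)),((0,45,0),s(183,380)),((0,40,88),s(175,235))]),
('side',None,[((0,45,0),d(312,540)),((-110,45,12),d(633,402)),((-110,-45,12),d(490,215)),((0,-40,88),d(190,150)),((-5,40,88),d(326,300))])]
p,r=fit(obs,[.6,-.15,np.pi+.5]); print("bracket",p,np.degrees(p[2])); print(r.round(1))
def s(x,y): return (370+x/5.4545,135+y/5.4545)
def d(x,y): return (250+x/6,110+y/6)
obs=[('scene',None,[((0,-40,221),s(386,128)),((0,40,221),s(230,165)),((0,-40,90),s(340,332)),((0,40,90),s(202,372)),((0,16,168),s(251,240)),((0,-16,168),s(317,228))])
,('side',None,[((0,40,90),d(338,378)),])]
p,r=fit(obs,[.6,.1,np.pi,0],True); print("plate",p,np.degrees(p[2])); print(r.round(1))
E
python3 f1.py
```

```text
bracket [ 0.56777984 -0.19298014  3.53404172] 202.48567544504434
[[-1.   1.2]
 [ 0.7  0.1]
 [-1.8  0.4]
 [-1.6 -0.8]
 [-0.6 -0. ]
 [ 1.1 -1.3]
 [-0.2 -1.6]
 [-0.8 -3.2]
 [ 0.4 -0.2]]
plate [ 5.49379872e-01  2.00533763e-01  3.18708139e+00 -1.00831222e-03] 182.60631248999354
[[-0.3  0.4]
 [-0.   0.4]
 [-0.3 -0.1]
 [-1.5 -0.5]
 [ 1.7  0.2]
 [ 0.6 -0.4]
 [ 0.  -0. ]]
```

Request:
move_arm:
  targets:
    - [0.2,-10,-45,-5,-8]
    - [0.2,-10,-90,-10,-16]
    - [0.2,-10,-135,-15,-24]
    - [0.2,-10,-178,-21,-32]
    - [0.2,-10,-178,-21,-40]
  grip_force: 50

```text
time_s: 0.65
tool_pos: [0.603, -0.1827, 0.2324]
tool_rot: [0.664, -0.243, 0.665, 0.242]
contact_force: [0.5, 1.3, -0.1]
width: 0.0534
```

Request:
move_arm:
  targets:
    - [0.2,0,0,0,-8]
    - [0.2,0,0,0,-16]
    - [0.2,0,0,0,-24]
    - [0.2,0,0,0,-32]
    - [0.2,0,0,0,-40]

```text
time_s: 1.15
tool_pos: [0.6037, -0.178, 0.2323]
tool_rot: [0.54, -0.456, 0.541, 0.456]
contact_force: [0.5, -0.4, 0.1]
width: 0.0525
```

Request:
move_arm:
  targets:
    - [0.2,0,0,0,-8]
    - [0.2,0,0,0,-16]
    - [0.2,0,0,0,-24]
    - [0.2,0,0,0,-32]
    - [0.2,0,0,0,-32]

```text
time_s: 1.65
tool_pos: [0.6038, -0.1779, 0.2324]
tool_rot: [0.395, -0.586, 0.395, 0.587]
contact_force: [-0.5, 0.1, -0.3]
width: 0.0528
```

```bash
python3 - <<'E'
from h import *
o=ctrl.observe(); print(o['time_s'],o['tool_pos'],o['tool_rot'],o['width']); np.savez('w1.npz',p=o['tool_pos'],q=o['tool_rot'])
print(rot(o['tool_rot']))
im=ctrl.camera('wrist');cv2.imwrite('pics/w1.png',im)
E
```

```text
1.65 [ 0.60379485 -0.17793442  0.23237384] [ 0.39498233 -0.58627444  0.39511113  0.58665019] 0.052758231889092615
[[-5.42491158e-04 -9.26720021e-01 -3.75752189e-01]
 [ 1.45805143e-04 -3.75752314e-01  9.26720118e-01]
 [-9.99999842e-01  4.47950868e-04  3.38962853e-04]]
```

View pics/w1.png

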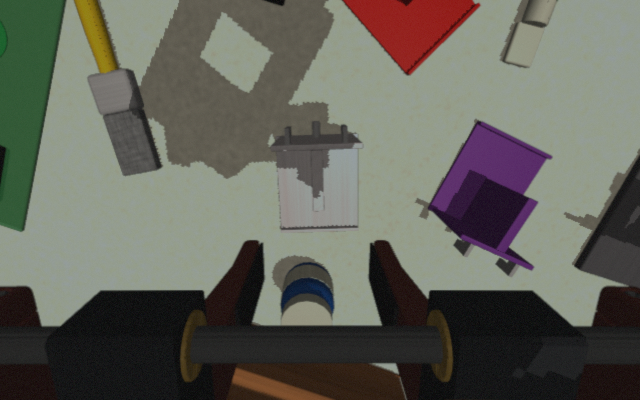

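```bash
python3 - <<'E'
import cv2
im=cv2.imread("pics/w1.png")[110:240,250:390]
cv2.imwrite("pics/c5.png",cv2.resize(im,None,fx=4.5,fy=4.5,interpolation=cv2.INTER_CUBIC))
E
```

```text
(no output)
```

View pics/c5.png

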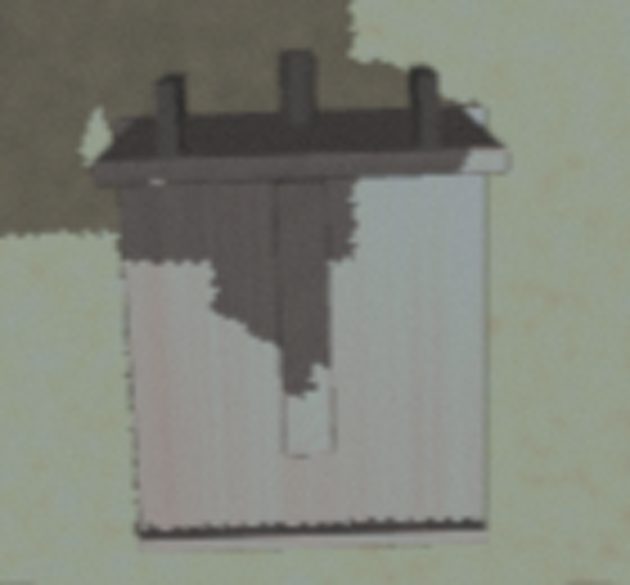

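```bash
cat > f2.py <<'E'
from h import *
def w(x,y): return (250+x/4.5-.4,110+y/4.5-.4)
z=np.load('w1.npz');RT=wristRT(z['p'],z['q'])
L=[((-60,5,90),w(281,456)),((-60,-5,90),w(335,454)),((-5,40,88),w(94,185)),((-5,-40,88),w(509,173)),((-110,45,12),w(140,548)),((-110,-45,12),w(487,541)),
((14,25,87),w(172,75)),((14,-25,87),w(425,68))]
p,r=fit([('wrist',RT,L)],[.568,-.193,3.534]); print("bracket",p,np.degrees(p[2])); print(r.round(1))
g=place([(-38,0,75)],*p)[0];print('grip',g)
R=rot(z['q']);print('shift mm tool',(R.T@(g-z['p'])*1000).round(1),'tool y yaw',np.degrees(np.arctan2(R[1,1],R[0,1]))%360)
E
python3 f2.py
```

```text
bracket [ 0.56576164 -0.19335874  3.55601033] 203.744383935752
[[ 0.7 -0.7]
 [-0.3 -0.5]
 [-0.1 -0.5]
 [ 0.  -0.5]
 [-0.6  0.7]
 [ 0.1  0.2]
 [-1.2  1. ]
 [ 1.2  0.8]]
grip [ 0.60054498 -0.17805777  0.075     ]
shift mm tool [157.4   3.    1.1] tool y yaw 202.07082037636192
```

Request:
move_arm:
  targets:
    - [0.1,40,3,1,-1.7]
    - [0.1,80,3,1,-1.7]
    - [0.1,120,3,1,-1.7]
    - [0.1,150,3,1,-1.7]
    - [0.1,176,3,1,-1.7]

```text
time_s: 2.2
tool_pos: [0.6, -0.1779, 0.0546]
tool_rot: [0.388, -0.591, 0.388, 0.592]
contact_force: [-0.1, 0.3, 0.1]
width: 0.0482
```

Request:
move_arm:
  targets:
    - [0.1,0,0,0,0]
    - [-0.4,0,0,0,0]
    - [-1,0,0,0,0]
    - [-1,0,0,0,0]
    - [-1,0,0,0,0]
  grip_force: 50

```text
time_s: 2.7
tool_pos: [0.6016, -0.1784, 0.0581]
tool_rot: [-0.387, 0.593, -0.387, -0.591]
contact_force: [-0.6, -0.6, -1.0]
width: 0.02
```

```bash
python3 - <<'E'
from h import *
o=ctrl.observe(); print(o['time_s'],o['tool_pos'],o['tool_rot'],o['width'],o['contact_force']); np.savez('w2.npz',p=o['tool_pos'],q=o['tool_rot'])
im=ctrl.camera('wrist');cv2.imwrite('pics/w2.png',im)
E
```

```text
2.7 [ 0.60162245 -0.17841799  0.05805387] [-0.38698684  0.59269644 -0.38657241 -0.591197  ] 0.02001961816488379 [-0.63558943 -0.62560117 -0.99098165]
```

View pics/w2.png

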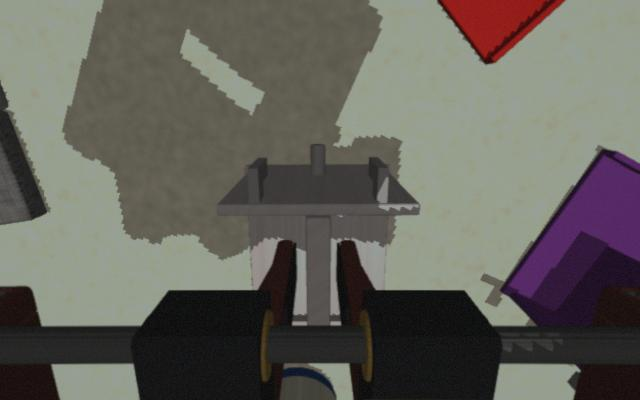

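The claws, stud and rib are between the fingers (rib at about (318,270)); the fingers are still closing.

Request:
move_arm:
  targets:
    - [-1,0,0,0,0]
    - [-1,0,0,0,0]
    - [-1,0,0,0,0]
    - [-1,0,0,0,0]
    - [-1,0,0,0,0]
  grip_force: 50

```text
time_s: 3.25
tool_pos: [0.6012, -0.1782, 0.0575]
tool_rot: [-0.387, 0.592, -0.387, -0.592]
contact_force: [-1.6, 0.7, 6.1]
width: 0.01
```

```bash
python3 - <<'E'
from h import *
o=ctrl.observe(); print(o['time_s'],o['tool_pos'],o['tool_rot'],o['width'],o['contact_force'])
np.savez('w2.npz',p=o['tool_pos'],q=o['tool_rot'])
R=rot(o['tool_rot']);print(np.degrees(np.arctan2(R[1,1],R[0,1]))%360, R[:,0])
im=ctrl.camera('wrist');cv2.imwrite('pics/w2.png',im)
im=im[130:260,200:440]
cv2.imwrite("pics/c6.png",cv2.resize(im,None,fx=3.33,fy=3.33,interpolation=cv2.INTER_CUBIC))
E
```

```text
3.25 [ 0.60117541 -0.17822862  0.05747828] [-0.38679883  0.59226129 -0.38660589 -0.59173399] 0.009991954092075105 [-1.58587039  0.74699159  6.14830429]
203.69358038881805 [ 7.73548392e-04 -1.79386635e-04 -9.99999685e-01]
```

View pics/c6.png

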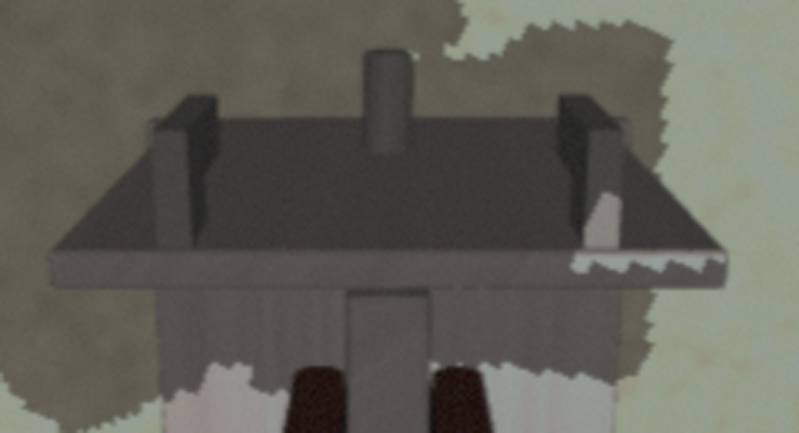

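```bash
cat > f3.py <<'E'
from h import *
def w(x,y): return (200+x/3.33-.35,130+y/3.33-.35)
z=np.load('w2.npz');RT=wristRT(z['p'],z['q'])
L=[((0,40,88),w(52,250)),((0,-40,88),w(725,250)),((-5,40,88),w(52,288)),((-5,-40,88),w(726,288)),((14,25,87),w(172,128)),((14,-25,87),w(605,128)),((16,0,34),w(388,50))]
p,r=fit([('wrist',RT,L)],[.568,-.193,3.534,0],True); print("bracket",p,np.degrees(p[2])); print(r.round(1))
T=np.eye(4);T[:3,:3]=rot(z['q']);T[:3,3]=z['p']
o=place([(0,0,0)],*p)[0]; print('origin in tool mm',(rot(z['q']).T@(o-z['p'])*1000).round(1))
E
python3 f3.py
```

```text
bracket [ 5.66667410e-01 -1.93591249e-01  3.55603898e+00 -9.67671822e-04] 203.7460254154196
[[-0.7 -0.7]
 [ 0.8 -0.7]
 [ 0.3  0. ]
 [-0.5 -0. ]
 [ 0.   0.3]
 [ 0.   0.3]
 [ 0.1  1. ]]
origin in tool mm [58.4 37.8 -0.2]
```

Request:
move_arm:
  targets:
    - [-1,-20,0,0,0]
    - [-1,-50,0,0,0]
    - [-1,-80,0,0,0]
    - [-1,-110,0,0,0]
    - [-1,-142,0,0,0]
  grip_force: 50

```text
time_s: 3.8
tool_pos: [0.6, -0.1779, 0.199]
tool_rot: [0.387, -0.591, 0.387, 0.593]
contact_force: [-0.2, -0.1, -2.4]
width: 0.0095
```

Request:
move_arm:
  targets:
    - [-1,0,-15,25,1]
    - [-1,0,-35,60,4]
    - [-1,0,-55,95,7]
    - [-1,0,-76,130,10]
    - [-1,0,-97,165,12]

```text
time_s: 4.3
tool_pos: [0.6228, 0.0134, 0.1982]
tool_rot: [0.447, -0.548, 0.447, 0.548]
contact_force: [0.8, 0.2, -2.6]
width: 0.0098
```

```bash
cat >> h.py <<'E'
def togo(tx,ty,tz,yaw):
    o=ctrl.observe();R=rot(o['tool_rot']);a=np.degrees(np.arctan2(R[1,1],R[0,1]))%360
    print('t',o['time_s'],'pos',o['tool_pos'].round(4),'F',o['contact_force'].round(1),'yaw',a.round(2),'w',round(o['width'],4))
    print('shift',(R.T@(np.array([tx,ty,tz])-o['tool_pos'])*1000).round(1),'spin',round(-(yaw-a),2))
E
python3 -c "
from h import *
togo(.667,.206,.2,182.6)"
```

```text
t 4.3 pos [0.6228 0.0134 0.1982] F [ 0.8  0.2 -2.6] yaw 191.56 w 0.0098
shift [ -1.9 -81.9 179.9] spin 8.96
```

Request:
move_arm:
  targets:
    - [-1,0,-18,38,2]
    - [-1,0,-36,76,4]
    - [-1,0,-54,114,6]
    - [-1,0,-70,150,8]
    - [-1,0,-82,180,9]

```text
time_s: 4.8
tool_pos: [0.6669, 0.207, 0.1979]
tool_rot: [0.488, -0.511, 0.488, 0.512]
contact_force: [0.5, -0.6, -2.4]
width: 0.0093
```

Request:
move_arm:
  targets:
    - [-1,0,0,0,0]
    - [-1,0,0,0,0]
    - [-1,0,0,0,0]
    - [-1,0,0,0,0]
    - [-1,0,0,0,0]

```text
time_s: 5.3
tool_pos: [0.6671, 0.2036, 0.1988]
tool_rot: [0.488, -0.511, 0.488, 0.511]
contact_force: [0.1, 0.5, -2.5]
width: 0.0096
```

```bash
python3 - <<'E'
from h import *
togo(.667,.206,.2,182.6)
o=ctrl.observe(); np.savez('w3.npz',p=o['tool_pos'],q=o['tool_rot'])
for n in('wrist','scene','side'):
    cv2.imwrite(f'pics/{n}3.png',ctrl.camera(n))
im=cv2.imread('pics/scene3.png')[120:270,350:550]
cv2.imwrite("pics/c7.png",cv2.resize(im,None,fx=4,fy=4,interpolation=cv2.INTER_CUBIC))
E
```

```text
t 5.3 pos [0.6671 0.2036 0.1988] F [ 0.1  0.5 -2.5] yaw 182.62 w 0.0096
shift [-1.2  0.   2.4] spin 0.02
```

View pics/wrist3.png

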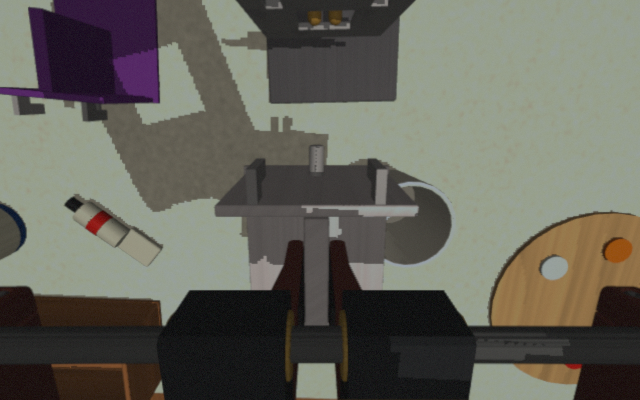

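View pics/c7.png

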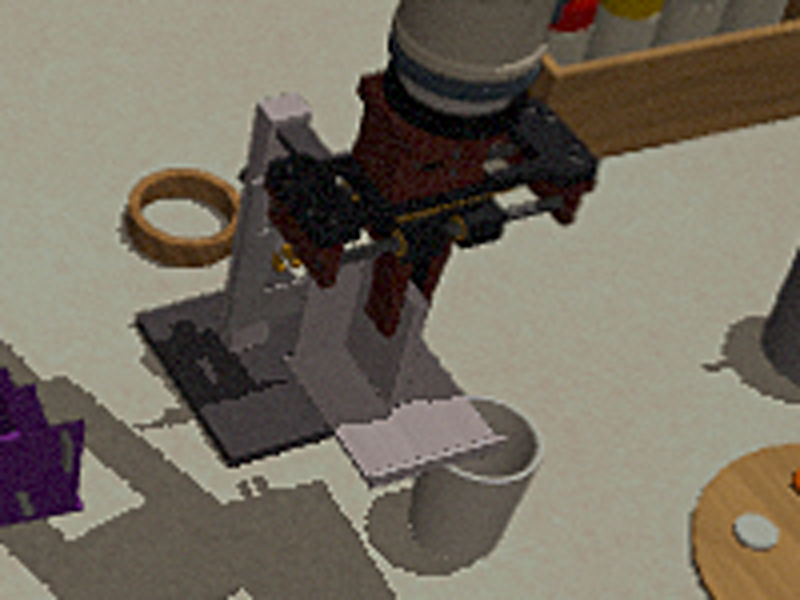

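View pics/side3.png

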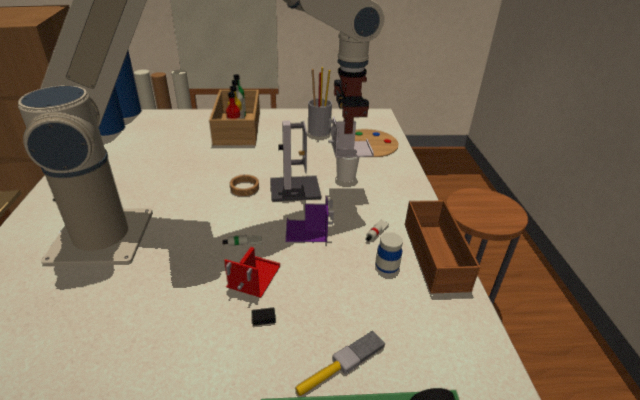

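```bash
python3 - <<'E'
import cv2
im=cv2.imread("pics/wrist3.png")[0:110,220:430]
cv2.imwrite("pics/c8.png",cv2.resize(im,None,fx=3.8,fy=3.8,interpolation=cv2.INTER_CUBIC))
E
```

```text
(no output)
```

View pics/c8.png

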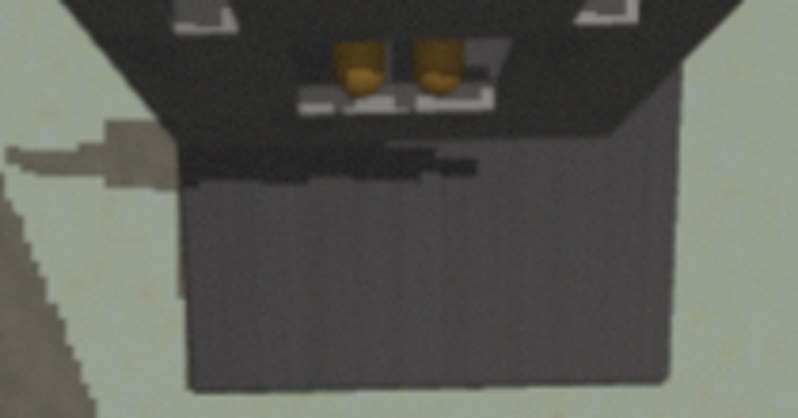

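```bash
cat > f4.py <<'E'
from h import *
def w(x,y): return (220+x/3.8-.37,y/3.8-.37)
z=np.load('w3.npz');RT=wristRT(z['p'],z['q'])
L=[((0,40,90),w(178,140)),((0,-40,90),w(610,134)),((0,16,120),w(298,113)),((0,-16,120),w(495,108)),((0,29,175),w(177,34)),((0,21,175),w(238,33)),((0,-21,175),w(578,24)),((0,-29,175),w(637,22))]
p,r=fit([('wrist',RT,L)],[.549,.2,3.187,0],True); print("plate wrist",p,np.degrees(p[2])); print(r.round(1))
def s(x,y): return (370+x/5.4545,135+y/5.4545)
def d(x,y): return (250+x/6,110+y/6)
obs=[('wrist',RT,L),('scene',None,[((0,-40,221),s(386,128)),((0,40,221),s(230,165)),((0,-40,90),s(340,332)),((0,40,90),s(202,372)),((0,16,168),s(251,240)),((0,-16,168),s(317,228))])
,('side',None,[((0,40,90),d(338,378)),])]
p2,r=fit(obs,[.6,.1,np.pi,0],True); print("plate all",p2,np.degrees(p2[2])); print(r.round(1)[8:])
# bracket seen in same picture
o=z['p']+rot(z['q'])@np.array([57.5,37.8,-.2])/1000; print('bracket origin',o)
E
python3 f4.py
```

```text
plate wrist [ 5.47754878e-01  2.02978035e-01  3.20943418e+00 -1.87334747e-03] 183.88703323261703
[[ 0.3  1.8]
 [-0.2  0.6]
 [ 0.6  0.1]
 [-0.1  0.2]
 [-0.4 -0.3]
 [ 0.4 -0.5]
 [-0.9 -0.3]
 [ 0.4 -0.2]]
plate all [ 5.47589255e-01  2.02955254e-01  3.20917247e+00 -2.66311999e-03] 183.8720385168397
[[-0.1  0. ]
 [ 0.7  0.5]
 [-0.1 -0.5]
 [-0.8 -0.5]
 [ 2.2  0.1]
 [ 1.  -0.6]
 [-0.3  0. ]]
bracket origin [0.62936641 0.20166055 0.14126368]
```

```bash
cat >> h.py <<'E'
YAW=183.8; P0=np.array([.5477,.2030])
XU=np.array([np.cos(np.radians(YAW)),np.sin(np.radians(YAW))]); YU=np.array([-XU[1],XU[0]])
def tgt(D,h,lat=0):
    "D mm back face off plate, h mm of bracket origin above the table"
    q=P0-(D+37.8)/1000*XU+(lat-.2)/1000*YU; togo(q[0],q[1],(h+57.5)/1000,YAW)
def rel():
    o=ctrl.observe(); v=o['tool_pos'][:2]-P0
    print('D',(-v@XU*1000-37.8).round(2),'lat',(v@YU*1000+.2).round(2),'h',(o['tool_pos'][2]*1000-57.5).round(2),'F',o['contact_force'].round(1),'Fu',(o['contact_force'][:2]@XU).round(1),(o['contact_force'][:2]@YU).round(1),'t',o['time_s'],'M',o['wrist_torque'].round(2))
E
python3 -c "
from h import *
rel();tgt(22,117)"
```

```text
D 81.5 lat 6.98 h 141.33 F [ 0.1  0.5 -1.9] Fu -0.1 -0.5 t 5.45 M [ 0.09 -0.06 -0.  ]
t 5.45 pos [0.6672 0.2041 0.1988] F [ 0.1  0.5 -1.9] yaw 182.65 w 0.01
shift [24.3 59.6  5.8] spin -1.15
```

Request:
move_arm:
  targets:
    - [-1,8,8,6,-0.5]
    - [-1,16,20,6,-1.1]
    - [-1,22,35,6,-1.1]
    - [-1,24,50,6,-1.1]
    - [-1,24,60,6,-1.1]

```text
time_s: 5.95
tool_pos: [0.6048, 0.208, 0.1736]
tool_rot: [0.482, -0.516, 0.484, 0.517]
contact_force: [-0.0, -0.2, -3.2]
width: 0.0095
```

Request:
move_arm:
  targets:
    - [-1,0,0,0,0]
    - [-1,0,0,0,0]
    - [-1,0,0,0,0]
    - [-1,0,0,0,0]
    - [-1,0,0,0,0]

```text
time_s: 6.45
tool_pos: [0.6073, 0.208, 0.1747]
tool_rot: [-0.483, 0.516, -0.483, -0.516]
contact_force: [0.4, -0.3, -2.7]
width: 0.0097
```

```bash
python3 - <<'E'
from h import *
rel();tgt(22,117)
o=ctrl.observe(); np.savez('w4.npz',p=o['tool_pos'],q=o['tool_rot'])
for n in('wrist',):
    cv2.imwrite(f'pics/{n}4.png',ctrl.camera(n))
im=cv2.imread('pics/wrist4.png')[60:250,180:460]
cv2.imwrite("pics/c9.png",cv2.resize(im,None,fx=2.8,fy=2.8,interpolation=cv2.INTER_CUBIC))
E
```

```text
D 22.02 lat -0.79 h 117.19 F [ 0.4 -0.3 -2.7] Fu -0.4 0.3 t 6.45 M [ 0.07 -0.05  0.  ]
t 6.45 pos [0.6073 0.208  0.1747] F [ 0.4 -0.3 -2.7] yaw 183.79 w 0.0097
shift [ 0.2  0.  -0.8] spin -0.01
```

View pics/c9.png

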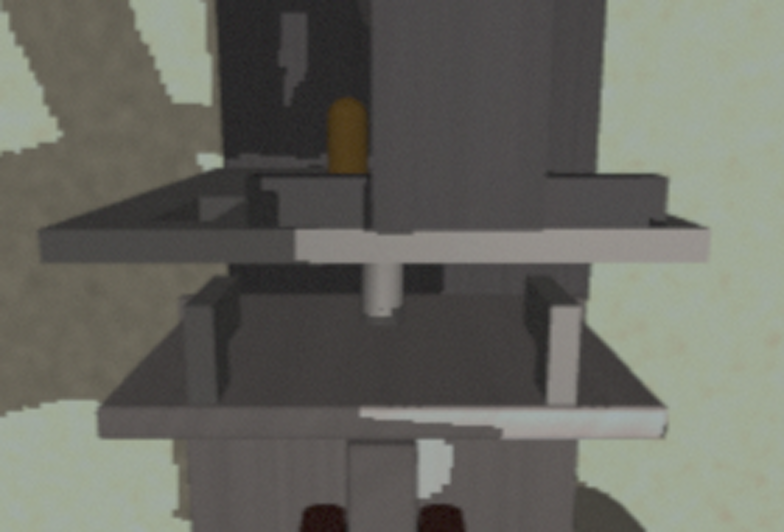

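```bash
cat > f5.py <<'E'
from h import *
def w(x,y): return (180+x/2.8-.32,60+y/2.8-.32)
z=np.load('w4.npz');RT=wristRT(z['p'],z['q'])
L=[((0,40,221),w(40,262)),((0,-40,221),w(709,262)),((4,40,221),w(41,229)),((4,-40,221),w(708,228))]
p,r=fit([('wrist',RT,L)],[.549,.2,3.187,0],True); print("plate",p,np.degrees(p[2])); print(r.round(1))
L=[((0,40,88),w(100,405)),((0,-40,88),w(665,405)),((-5,40,88),w(100,438)),((-5,-40,88),w(665,436))]
p2,r=fit([('wrist',RT,L)],[.57,.2,3.187,.117],True); print("bracket",p2,np.degrees(p2[2])); print(r.round(1))
d=p2[:2]-p[:2];print('D,lat,dh',-d@XU*1000,d@YU*1000,(p2[3]-p[3])*1000)
E
python3 f5.py
```

```text
plate [ 5.47824194e-01  2.02946944e-01  3.20907501e+00 -2.69913975e-03] 183.8664539304519
[[ 0.8  0.1]
 [-0.7 -0.1]
 [-0.8 -0.1]
 [ 0.7  0.1]]
bracket [0.56990725 0.20538188 3.21014584 0.11565848] 183.9278085376368
[[-0.5 -0.1]
 [ 0.5 -0.5]
 [ 0.5  0.1]
 [-0.5  0.5]]
D,lat,dh 22.19587962317997 -0.9660574523261456 118.35761921193564
```

Request:
move_arm:
  targets:
    - [-1,0,0,-0.9,0]
    - [-1,0,3,-0.9,0]
    - [-1,0,6,-0.9,0]
    - [-1,0,8,-0.9,0]
    - [-1,0,10,-0.9,0]

```text
time_s: 7.0
tool_pos: [0.5967, 0.2064, 0.1747]
tool_rot: [0.483, -0.516, 0.483, 0.516]
contact_force: [-1.0, -0.1, -3.4]
width: 0.0099
```

```bash
python3 -c "
from h import *
rel()"
```

```text
D 11.31 lat 0.08 h 117.22 F [-1.  -0.1 -3.4] Fu 1.0 -0.0 t 7.0 M [ 0.06 -0.04  0.01]
```

Request:
move_arm:
  targets:
    - [-1,0,2,0,0]
    - [-1,0,4,0,0]
    - [-1,0,6,0,0]
    - [-1,0,8,0,0]
    - [-1,0,8,0,0]

```text
time_s: 7.5
tool_pos: [0.5887, 0.2058, 0.1747]
tool_rot: [0.483, -0.516, 0.483, 0.516]
contact_force: [0.2, -0.2, -2.6]
width: 0.0099
```

```bash
python3 -c "
from h import *
rel()"
```

```text
D 3.31 lat 0.08 h 117.16 F [ 0.2 -0.2 -2.6] Fu -0.2 0.2 t 7.5 M [ 0.11 -0.06 -0.02]
```

Request:
move_arm:
  targets:
    - [-1,0,0.5,0,0]
    - [-1,0,1,0,0]
    - [-1,0,1.5,0,0]
    - [-1,0,2,0,0]
    - [-1,0,2,0,0]

```text
time_s: 8.0
tool_pos: [0.587, 0.2057, 0.1747]
tool_rot: [0.483, -0.516, 0.483, 0.516]
contact_force: [0.2, -0.1, -2.3]
width: 0.0095
```

Request:
move_arm:
  targets:
    - [-1,0,0.3,0,0]
    - [-1,0,0.6,0,0]
    - [-1,0,0.9,0,0]
    - [-1,0,1.2,0,0]
    - [-1,0,1.2,0,0]

```text
time_s: 8.5
tool_pos: [0.5862, 0.2057, 0.1748]
tool_rot: [-0.483, 0.517, -0.483, -0.516]
contact_force: [1.7, 0.5, -3.0]
width: 0.0096
```

```bash
python3 -c "
from h import *
rel()"
```

```text
D 0.81 lat 0.03 h 117.31 F [ 1.7  0.5 -3. ] Fu -1.8 -0.4 t 8.5 M [ 0.11 -0.51  0.  ]
```

Request:
move_arm:
  targets:
    - [-1,0,-0.8,0,0]
    - [-1,1,-0.8,0,0]
    - [-1,2,-0.8,0,0]
    - [-1,3,-0.8,0,0]
    - [-1,4,-0.8,0,0]

```text
time_s: 9.0
tool_pos: [0.5865, 0.2057, 0.1705]
tool_rot: [0.483, -0.516, 0.483, 0.516]
contact_force: [0.6, -1.0, -3.1]
width: 0.0091
```

```bash
python3 -c "
from h import *
rel()"
```

```text
D 1.1 lat 0.1 h 113.02 F [ 0.6 -1.  -3.1] Fu -0.6 1.1 t 9.0 M [ 0.08 -0.14 -0.06]
```

Request:
move_arm:
  targets:
    - [-1,0.6,0,0,0]
    - [-1,1.2,0,0,0]
    - [-1,1.8,0,0,0]
    - [-1,2.4,0,0,0]
    - [-1,3,0,0,0]

```text
time_s: 9.5
tool_pos: [0.5865, 0.2057, 0.1676]
tool_rot: [0.483, -0.516, 0.483, 0.516]
contact_force: [0.2, 1.1, -3.1]
width: 0.0099
```

```bash
python3 -c "
from h import *
rel()"
```

```text
D 1.14 lat 0.07 h 110.11 F [ 0.2  1.1 -3.1] Fu -0.2 -1.1 t 9.5 M [ 0.09 -0.05  0.04]
```

Request:
move_arm:
  targets:
    - [-1,0.6,0,0,0]
    - [-1,1.2,0,0,0]
    - [-1,1.8,0,0,0]
    - [-1,2.4,0,0,0]
    - [-1,3,0,0,0]

```text
time_s: 10.0
tool_pos: [0.5869, 0.2058, 0.1655]
tool_rot: [-0.483, 0.516, -0.483, -0.516]
contact_force: [-2.0, -1.8, 8.0]
width: 0.01
```

```bash
python3 -c "
from h import *
rel()"
```

```text
D 1.47 lat 0.01 h 108.05 F [-2.  -1.8  8. ] Fu 2.1 1.7 t 10.0 M [-0.15  0.85  0.04]
```

Request:
move_arm:
  targets:
    - [-1,0.4,0,0,0]
    - [-1,0.8,0,0,0]
    - [-1,1.2,0,0,0]
    - [-1,1.6,0,0,0]
    - [-1,1.6,0,0,0]

```text
time_s: 10.5
tool_pos: [0.5874, 0.2059, 0.1649]
tool_rot: [-0.484, 0.517, -0.483, -0.516]
contact_force: [-1.8, -1.4, 11.2]
width: 0.0099
```

```bash
python3 -c "
from h import *
rel()"
```

```text
D 1.99 lat -0.05 h 107.39 F [-1.8 -1.4 11.2] Fu 1.9 1.3 t 10.5 M [-0.28  0.89  0.06]
```

Request:
move_arm:
  targets:
    - [-1,0.4,0.2,0,0]
    - [-1,0.8,0.3,0,0]
    - [-1,1.2,0.3,0,0]
    - [-1,1.6,0.3,0,0]
    - [-1,1.6,0.3,0,0]

```text
time_s: 11.0
tool_pos: [0.5874, 0.206, 0.1631]
tool_rot: [-0.484, 0.517, -0.482, -0.516]
contact_force: [0.4, -0.2, 7.9]
width: 0.0099
```

```bash
python3 -c "
from h import *
rel()"
```

```text
D 2.05 lat -0.14 h 105.64 F [ 0.4 -0.2  7.9] Fu -0.4 0.2 t 11.0 M [-0.07  0.48  0.01]
```

Request:
move_arm:
  targets:
    - [-1,0.6,0,0,0]
    - [-1,1.2,0,0,0]
    - [-1,1.8,0,0,0]
    - [-1,2.4,0,0,0]
    - [-1,2.4,0,0,0]

```text
time_s: 11.5
tool_pos: [0.5869, 0.2058, 0.1591]
tool_rot: [-0.484, 0.517, -0.483, -0.516]
contact_force: [2.6, 0.4, -1.1]
width: 0.0096
```

```bash
python3 -c "
from h import *
rel()"
```

```text
D 1.53 lat 0.03 h 101.61 F [ 2.6  0.4 -1.1] Fu -2.6 -0.2 t 11.5 M [ 0.12 -0.6   0.02]
```

Stud is past the clip. About 4 mm to home.

Request:
move_arm:
  targets:
    - [-1,0.7,-0.3,0,0]
    - [-1,1.4,-0.3,0,0]
    - [-1,2.1,-0.3,0,0]
    - [-1,2.8,-0.3,0,0]
    - [-1,2.8,-0.3,0,0]

```text
time_s: 12.0
tool_pos: [0.5865, 0.2057, 0.1557]
tool_rot: [0.483, -0.516, 0.483, 0.516]
contact_force: [4.6, -0.1, -7.2]
width: 0.0098
```

```bash
python3 -c "
from h import *
rel()"
```

```text
D 1.12 lat 0.12 h 98.21 F [ 4.6 -0.1 -7.2] Fu -4.5 0.4 t 12.0 M [ 0.25 -1.04 -0.04]
```

Request:
move_arm:
  targets:
    - [-1,0.4,0,0,0]
    - [-1,0.8,0,0,0]
    - [-1,1.2,0,0,0]
    - [-1,1.6,0,0,0]
    - [-1,1.6,0,0,0]

```text
time_s: 12.5
tool_pos: [0.5866, 0.2058, 0.1549]
tool_rot: [-0.483, 0.516, -0.483, -0.516]
contact_force: [2.4, -0.4, -2.2]
width: 0.0102
```

```bash
python3 -c "
from h import *
rel()"
```

```text
D 1.24 lat 0.02 h 97.39 F [ 2.4 -0.4 -2.2] Fu -2.4 0.6 t 12.5 M [ 0.14 -0.6   0.01]
```

Request:
move_arm:
  targets:
    - [-1,0.3,0,0,0]
    - [-1,0.6,0,0,0]
    - [-1,0.9,0,0,0]
    - [-1,1.2,0,0,0]
    - [-1,1.2,0,0,0]

```text
time_s: 13.0
tool_pos: [0.5867, 0.2058, 0.1539]
tool_rot: [-0.483, 0.516, -0.483, -0.516]
contact_force: [1.3, -0.5, 3.3]
width: 0.0098
```

```bash
python3 - <<'E'
from h import *
rel()
o=ctrl.observe(); np.savez('w5.npz',p=o['tool_pos'],q=o['tool_rot'])
for n in('wrist','scene'):
    cv2.imwrite(f'pics/{n}5.png',ctrl.camera(n))
im=cv2.imread('pics/wrist5.png')[60:250,180:460]
cv2.imwrite("pics/c10.png",cv2.resize(im,None,fx=2.8,fy=2.8,interpolation=cv2.INTER_CUBIC))
E
```

```text
D 1.33 lat 0.01 h 96.42 F [ 1.3 -0.5  3.3] Fu -1.3 0.6 t 13.0 M [ 0.03 -0.12  0.01]
```

View pics/c10.png

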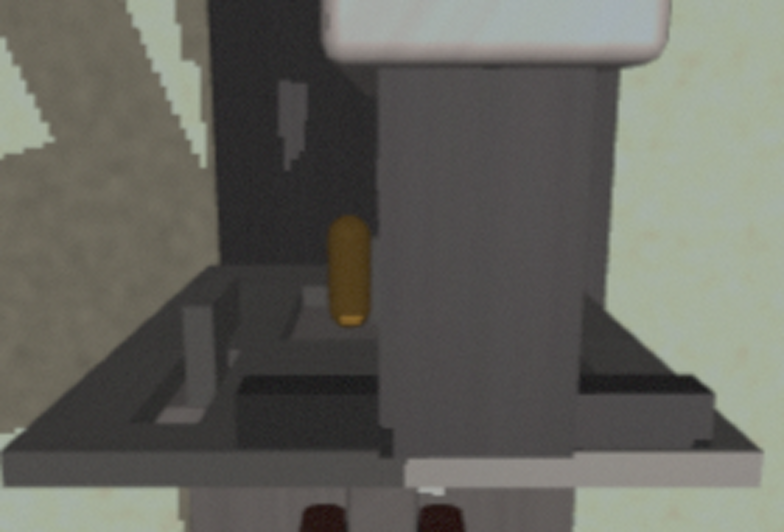

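Request:
move_arm:
  targets:
    - [-1,0.3,0,0,0]
    - [-1,0.6,0,0,0]
    - [-1,0.9,0,0,0]
    - [-1,1.2,0,0,0]
    - [-1,1.2,0,0,0]

```text
time_s: 13.6
tool_pos: [0.5868, 0.2058, 0.1536]
tool_rot: [-0.483, 0.516, -0.483, -0.516]
contact_force: [-0.8, -1.0, 11.8]
width: 0.0096
```

```bash
python3 -c "
from h import *
rel()"
```

```text
D 1.42 lat -0.02 h 96.11 F [-0.8 -1.  11.8] Fu 0.8 0.9 t 13.6 M [-0.06  0.57 -0.02]
```

Request:
move_arm:
  targets:
    - [-1,-0.7,0,0,0]
    - [-1,-1.4,0,0,0]
    - [-0.7,-1.4,0,0,0]
    - [-0.4,-1.4,0,0,0]
    - [-0.2,-1.4,0,0,0]

```text
time_s: 14.1
tool_pos: [0.586, 0.2056, 0.1531]
tool_rot: [0.483, -0.516, 0.484, 0.517]
contact_force: [-0.4, -0.3, 0.5]
width: 0.0256
```

Request:
move_arm:
  targets:
    - [-0.2,0,0,0,0]
    - [-0.2,0,0,0,0]
    - [-0.2,-5,0,0,0]
    - [-0.2,-15,0,0,0]
    - [-0.2,-30,0,0,0]

```text
time_s: 14.6
tool_pos: [0.5863, 0.2056, 0.1842]
tool_rot: [0.483, -0.516, 0.483, 0.516]
contact_force: [0.5, -0.0, 0.0]
width: 0.0353
```

Request:
move_arm:
  targets:
    - [-0.2,-25,0,0,0]
    - [-0.2,-55,0,0,0]
    - [-0.2,-85,0,0,0]
    - [-0.2,-110,-20,0,0]
    - [-0.2,-120,-50,0,0]

```text
time_s: 15.1
tool_pos: [0.6374, 0.2096, 0.3094]
tool_rot: [-0.485, 0.517, -0.481, -0.515]
contact_force: [0.1, -0.5, -0.2]
width: 0.035
```

Request:
move_arm:
  targets:
    - [-0.2,0,-30,0,0]
    - [-0.2,0,-60,0,0]
    - [-0.2,0,-90,0,0]
    - [-0.2,0,-90,0,0]
    - [-0.2,0,-90,0,0]

```text
time_s: 15.6
tool_pos: [0.7262, 0.2148, 0.3042]
tool_rot: [0.483, -0.516, 0.483, 0.516]
contact_force: [-0.1, 0.6, -0.5]
width: 0.0349
```

```bash
python3 - <<'E'
from h import *
rel()
o=ctrl.observe(); np.savez('w6.npz',p=o['tool_pos'],q=o['tool_rot'])
for n in('wrist','scene','side'):
    cv2.imwrite(f'pics/{n}6.png',ctrl.camera(n))
im=cv2.imread('pics/scene6.png')[120:270,350:550]
cv2.imwrite("pics/c11.png",cv2.resize(im,None,fx=4,fy=4,interpolation=cv2.INTER_CUBIC))
im=cv2.imread('pics/side6.png')[110:210,250:390]
cv2.imwrite("pics/c12.png",cv2.resize(im,None,fx=5.5,fy=5.5,interpolation=cv2.INTER_CUBIC))
E
```

```text
D 141.05 lat 0.21 h 246.7 F [-0.1  0.6 -0.5] Fu 0.1 -0.6 t 15.6 M [ 0.1  -0.05 -0.01]
```

View pics/c11.png

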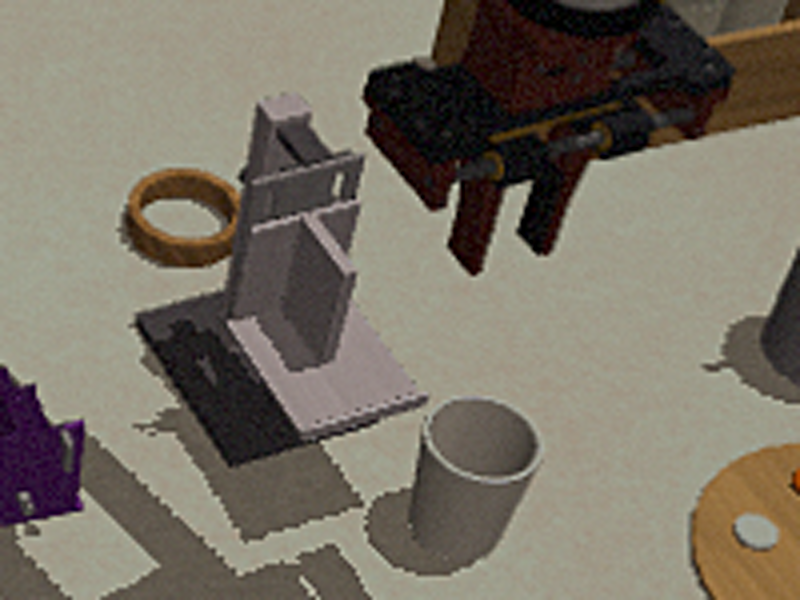

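View pics/c12.png

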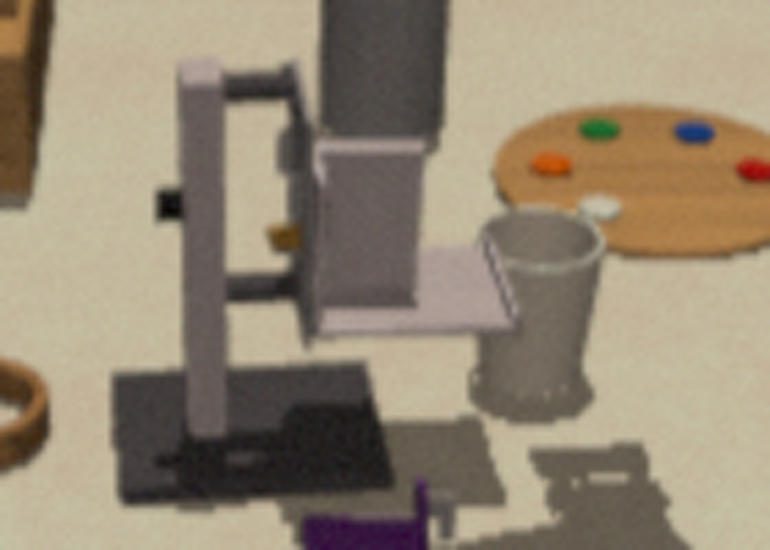

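View pics/wrist6.png

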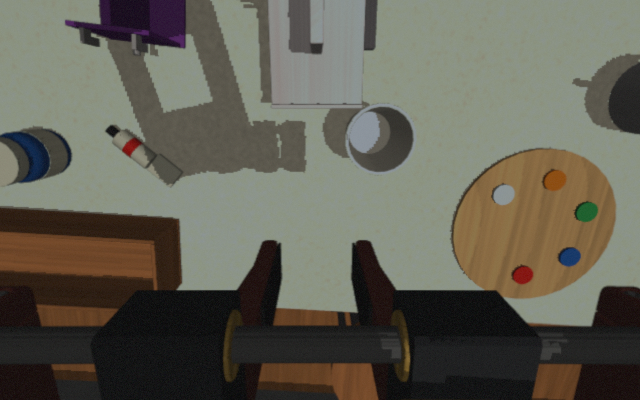

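View pics/scene6.png

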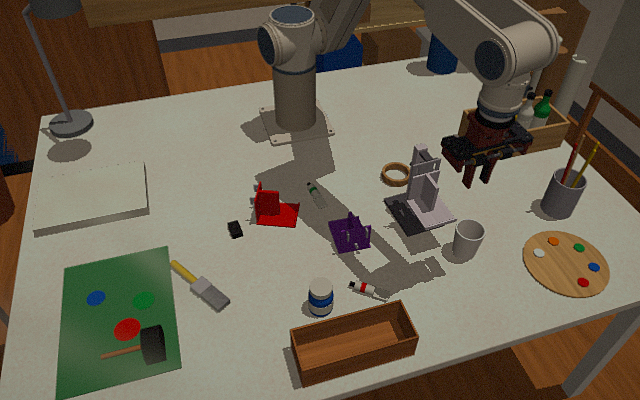

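Shelf hangs level; a quick numeric check of its height against home.

```bash
python3 - <<'E'
from h import *
def s(x,y): return (350+x/4-.4,120+y/4-.4)
def d(x,y): return (250+x/5.5-.4,110+y/5.5-.4)
L=[((-5,40,88),s(254,234)),((-5,-40,88),s(358,208)),((-60,-5,90),s(355,268)),((-60,5,90),s(345,277)),((-110,45,12),s(302,434)),((-110,-45,12),s(428,398))]
S=[((-5,40,88),d(326,146)),((0,45,0),d(315,333)),((-110,45,0),d(515,328)),((-60,5,90),d(422,147))]
p,r=fit([('scene',None,L),('side',None,S)],[.549,.2,3.21,.1],True);print(p,np.degrees(p[2]));print(r.round(1))
dd=p[:2]-P0;print('D,lat',-dd@XU*1000,dd@YU*1000)
E
```

```text
[0.55076177 0.20404855 3.17194806 0.0964082 ] 181.7392364129735
[[-0.6 -0.6]
 [ 1.4 -0.8]
 [ 0.5  0.6]
 [-0.6 -0.7]
 [ 0.2 -0.7]
 [ 0.3 -0.2]
 [-0.1  6.7]
 [-0.1  0.9]
 [ 1.2  0.8]
 [ 0.7 -0.2]]
D,lat 3.1245267500913316 -0.8433297116839487
```

```bash
python3 -c "
from cell import ctrl
print(ctrl.finish_job())"
```

```text
the job is handed in; nothing more can be done
None
```

The gray bracket shelf is hung on the upright and fully home. I let go, backed the gripper well clear and handed the job in, at about 16 s of the 72 s allowed.

**Fit:** The claws went into both slots without any push-back, at about 11 mm off the plate where a miss would have stopped them. I lowered the shelf to hook it. It then met the clip with up to about 14 N of bearing force at the end-of-move readings. It snapped through, with a brief downward pull, and came to a stiff stop at about 15 N. All the forces I read stayed well under 40 N.

**Last checks:**
- **Height:** a fit of the final pictures puts the shelf's origin at 96.4 mm. I expected about 97.3 mm from the plate's measured downward shift of 2.7 mm, so they agree within camera accuracy.
- **Hanging:** the pictures show it level against the plate with the gripper not touching it.
- **Bystanders:** I saw none of the other things on the table moved.

**Disagreements:** That same fit gave a 3 mm gap to the plate and about 2° less turn than the wrist camera had shown. One of its points was off by 7 pixels and is probably a misread corner. I trusted the contact readings instead.

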